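# Bolt the sample lock box

## Robot

A 6-joint arm with a two-finger parallel gripper is mounted at the origin on a cart in front of the work surface, level with it; the furniture and walls round the work are solid. World frame = base frame: x ahead of the robot, y to its left, z up, the work surface at z = 0. Lengths are in m, angles in rad, forces in N, time in s.
With the tool pointing down it reaches from about 0.25 to 0.775 m from the base axis. Payload 8.9 kg.
Tool frame: the origin (TCP) lies on the centre line of the jaws, within the pads' length; the fingertips stand 14 mm ahead of it and the grasp point (between the pads) lies 5 mm behind it; z points along the fingers, y is the line along which they close (so a half turn about z gives the same grasp; the last joint's range is limited). The gripper opens to 85 mm and grips with 20 to 120 N. Pads are 22 mm wide; open, the fingers measure 114 mm over their backs; the gripper's body (76 mm by 85 mm) begins 54 mm behind the grasp point. The pads swing forward as they close: fully open they stand 13 mm farther back than shut.
Start: joints at [-1.409, 0.291, -0.153, 1.127, 0, 1.431], TCP at [0.156, -0.501, 0.245] pointing down, gripper open.
Joint ranges: [-2.52, 2.52], [-0.91, 1.74], [-1.3, 1.37], [-1.96, 2.02], [-1.52, 1.47], [-3.14, 3.14]. Speed limits (rad/s): [2.22, 2.22, 2.79, 3.14, 3.14, 3.14].

## Interface

Orientations are given as a unit quaternion [w, x, y, z].
In Python, from rig import manip gives the robot as it stands.
- The arm moves only by the tool move_arm, never from a script. Its argument "rows" is a list of rows, each a list of 6 numbers: the shift along the world's x, y, z each as a share of 20 cm, from -1 to 1, then the turn, a rotation vector about the world's x, y, z each as a share of 360 degrees, from -1 to 1. In form: [[x, y, z, ax, ay, az], ...]. A call has 1 to 20 rows; each row is the pose to reach, as a shift and turn from the pose commanded when the call began, turning the shorter way round; what a row does not reach only later rows make up. A row lasts 1/8 s, in which the tool goes at most 62.5 mm and 10.7 degrees, less where a joint would pass 70% of its speed; a pose out of reach is approached as far as the arm can. A call with a number of a shift or a turn outside -1 to 1 is refused whole. A call with a gripper value outside its range is refused whole. "hand" is the gripper's target within -1 to 1 (shut at 1, half-way at 0, fully open at -1), set as the call begins (left out, the last holds). The fingers move at their own pace and stop on an object; "grip_force" is the grip in N (left out, the last holds). Time passes only in rows, so rows that repeat a pose let the fingers close. It gives the time, the measured TCP pose, the force, the opening and the grip force at its end, in the units of the state.
- manip.get_obs(): the state, without advancing time (a new reading comes with each control period).
- manip.capture(name): name is "side" or "top" or "wrist"; returns the picture (400x640x3 uint8, red, green, blue); there is no depth.
- manip.camera_info(name): a dict with "vfov" (degrees; the focal length in pixels is half the picture's height over the tangent of half this angle, whatever the lens; pixels are square), "cx", "cy" (the principal point, pixels), "rvec" (rotation vector, rad) and "tvec" (3), from world to camera coordinates, as OpenCV has them. Camera axes: x right, y down, z forward; pixel columns grow to the right and rows downward; lengths in m; the calibration is good to about 2 mm. A picture is of the moment at which its call begins: read the wrist's pose just before it. camera_info takes no time and is no camera call; for the wrist camera it gives the pose at the moment of the call.
- manip.job_done(): hands the job in; it is judged then, once.
The state is a dict: "t": time; "q": joint angles; "qd": joint speeds; "joint_torque": joint torques, N m; "eef_pos": TCP position; "tool_rot": TCP orientation; "contact_force": force on the tool from outside, world axes, zero at the start; "moment": the same for the moment, N m; "width": finger opening in m; "gripper_force": force on a finger pad.
Only numpy, scipy, OpenCV 4.12 (cv2) and the standard library are available. Lean on these libraries where they do the work, as an engineer would, in place of code of your own. Each camera call takes 0.05 s, during which the arm holds its last target. There are 200 camera calls.

## Task

Bolt the lock box shut: lift the bolt's handle out of its parking notch, slide the bolt across, find the notch of the locking fork by feel and turn the handle all the way down into it. Work gently, without forcing the handle against the guide or the fork, and leave the things on and round the box where they are.

Things in the scene. Friction and masses are not known exactly. Their poses are not given: they have to be found in the camera images.
- lock_box: Grey steel box, 130 (x) by 300 (y) by 60 mm high, fixed to the worktop, lid shut; origin at the centre of its underside; -x long side toward the robot. A 12 mm barrel bolt lies on its top along y, centre line at x = -32, z = 78 mm in the box's frame, under straps 28 mm high at y = -63, 62 and 98 mm; it slides to +y (the robot's left) into the last one.
- bolt (a joint): Slide of the bolt, m: 0 = drawn back (parked), grows toward the box's +y; the handle meets an end stop at 0.086. It rubs with about 2.5 N and stays where it is left.
- handle (a joint): Turn of the handle about the bolt's centre line, rad: 0 = upright, grows as it comes down toward the box's -x side (the robot); level is 1.57. Between notches the stem bears on the rail at about 0.70, on the fork's jaws at about 0.73 (0.79 pressed hard, the contact gives): slide with the handle nearer upright than 0.65. On the floor of a notch it reads 1.37 to 1.43. Stays where left (rubs 0.035 N m).
- knob (a point): Centre of the 18 mm black ball knob at the end of the handle, 58 mm from the bolt's centre line (stem 8 mm thick): in the box's frame x = -32 - 58 sin(handle), y = -45 + 1000 bolt, z = 78 + 58 cos(handle) mm. Lowered, it overhangs the box's front, free on both sides along y; pinched along the box's y it can turn between the fingers.
- guide: Steel guide in front of the bolt, with the dark steel locking fork it carries. Origin on the bolt's centre line at box x = -32, y = -45, z = 78 mm; axes as the box. Rail 12 to 18 mm in front of that line, top 8 mm above it, from slide 6.5 to 46 mm; behind it the 13 mm wide parking notch at slide 0. Over 50 N between stem and guide or fork is too much; by leverage that is about 20 N at the knob.
- fork_middle (a point): Middle of the fork's range of adjustment, on the bolt's centre line at slide 66 mm; fixed to the guide. The fork is an upright plate 18.5 to 23.5 mm in front of that line, top 14.4 mm above it: two jaws, each 28 mm long, and between them a 12 mm wide notch. The notch's middle stands up to 14 mm either way of this point along y; where is not measured. It does not shift under the work.
- septa_tin: White round tin, 56 mm across, 28 mm high, standing loose on the rear of the box's lid; origin at the centre of its underside. To be left alone.
- battery: Block battery, 27 by 48 by 17 mm, loose on the rear left of the box's top; origin at the centre of its underside. To be left alone.
- beaker: Clear beaker, 51 mm across, 66 mm high, on the worktop left of the box; origin at the centre of its underside. To be left alone.
- rinse_bottle: White bottle, 58 mm across, 140 mm high, left of the box; origin at the centre of its underside. To be left alone.
- marker: White marker pen, 124 mm long, 17 mm thick, lying on the worktop to the right front of the box; origin at the middle of its underside. To be left alone.

How it is judged:
By the outcome, as a careful person would: the job done as asked, in the order asked, and still so for the second after the job is handed in, with the robot touching nothing.
It also fails if it takes over 72 s, if anything falls off the work surface, if the arm or the gripper's body presses on something with over 40 N, if the wrist force passes 120 N, or if a joint passes its speed limit or range.

## Working session

There is one attempt and no reset: what is moved stays moved. The work goes in short steps, Python scripts to look and compute and a tool call to move; the robot and the scene stay as the last step left them, time stands still between calls to the robot, and variables do not carry over. Pictures are saved under pics/ and viewed, at most 10 in all, crops included, and the job is handed in when it is done.

Besides the shell and the picture viewer there is one more tool, called after "Call:" as a command line: name --pt "numbers of a row" for each row, then --argument value for the rest. move_arm: Moves the arm, as the interface text tells. Shift numbers are shares of 20 cm and turn numbers shares of 360 degrees, none past 1 either way. Its arguments: {"type":"object","properties":{"rows":{"type":"array"},"hand":{"type":"number"},"grip_force":{"type":"number"}},"required":["rows"]}

```bash
ls; mkdir -p pics; python3 - <<'E'
from rig import manip
import cv2,numpy as np
o=manip.get_obs();print(o)
for n in("top","side"):
    im=manip.capture(n);cv2.imwrite(f"pics/{n}0.png",im[:,:,::-1]);print(n,manip.camera_info(n))
a=cv2.imread("pics/top0.png");b=cv2.imread("pics/side0.png")
E
```

```text
pics
{'t': 0.0, 'q': array([-1.40926571e+00,  2.91264064e-01, -1.54099799e-01,  1.12668820e+00,
       -2.83639213e-05,  1.43150519e+00]), 'qd': array([-0.00153833,  0.00263114,  0.00093861,  0.00106632, -0.00094341,
        0.00107914]), 'joint_torque': array([-1.86065503e-03, -5.37140644e+01,  3.31369901e+01,  1.59128231e-02,
       -5.69826061e-04,  3.62233678e-06]), 'eef_pos': array([ 0.15549454, -0.50102346,  0.24475061]), 'tool_rot': array([-6.27670309e-04,  9.88709397e-01,  1.49844364e-01, -2.11626515e-05]), 'contact_force': array([ 0.48986111,  0.10882019, -0.03984858]), 'moment': array([0.04378399, 0.02035275, 0.03172639]), 'gripper_force': 0.0, 'width': 0.08541823657372068}
top {'vfov': 55.51436423747426, 'cx': 317.89681871082746, 'cy': 197.46647556199804, 'rvec': array([ 2.12841887, -2.10013854,  0.22372822]), 'tvec': array([0.07980143, 0.51247766, 1.10961038])}
side {'vfov': 47.3655389196395, 'cx': 321.2991608226014, 'cy': 198.3793228072861, 'rvec': array([ 0.18266724, -2.7868868 ,  1.26655252]), 'tvec': array([0.51293013, 0.05758376, 1.24489793])}
```

View pics/top0.png

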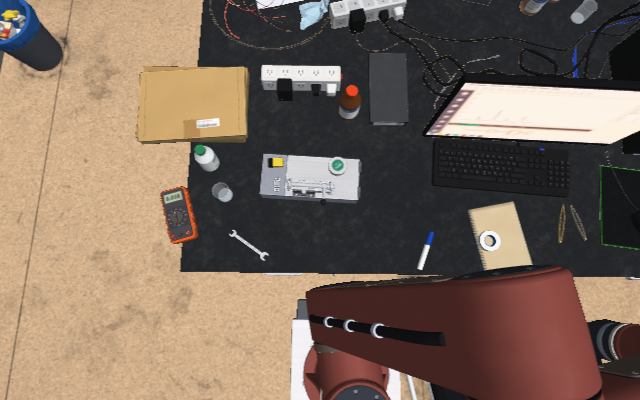

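View pics/side0.png

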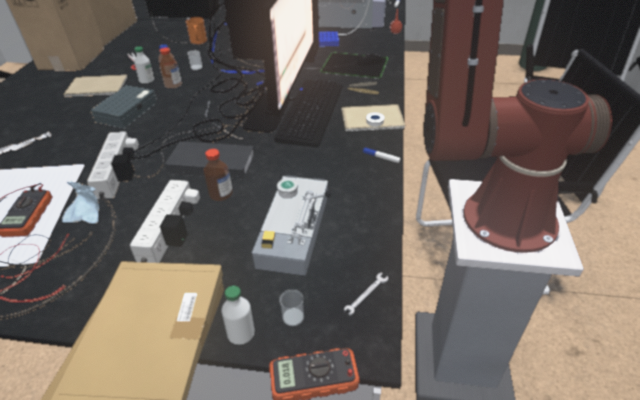

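The top view shows the grey box at columns 260–361, rows 153–202, with the bolt along its front half. In the side view the box is around (290,225), tin at (287,186) and battery at (268,240).

```bash
cat > h.py <<'E'
import cv2,numpy as np
from rig import manip
def cam(n,ci=None):
    c=ci or manip.camera_info(n); f=200/np.tan(np.radians(c["vfov"])/2)
    R=cv2.Rodrigues(np.array(c["rvec"]))[0]; return f,c["cx"],c["cy"],R,np.array(c["tvec"])
def ray(C,u,v):
    f,cx,cy,R,t=C; return -R.T@t, R.T@np.array([(u-cx)/f,(v-cy)/f,1])
def onz(C,u,v,z):
    o,d=ray(C,u,v); return o+d*(z-o[2])/d[2]
def proj(C,p):
    f,cx,cy,R,t=C; q=R@np.asarray(p)+t; return np.array([cx+f*q[0]/q[2],cy+f*q[1]/q[2]])
def tri(C1,p1,C2,p2):
    (a,d),(b,e)=ray(C1,*p1),ray(C2,*p2); s=np.linalg.lstsq(np.c_[d,-e],b-a,rcond=None)[0]
    P,Q=a+s[0]*d,b+s[1]*e; return (P+Q)/2,np.linalg.norm(P-Q)
E
python3 - <<'E'
from h import *
im=cv2.imread("pics/top0.png");C=cam("top")
hsv=cv2.cvtColor(im,cv2.COLOR_BGR2HSV)
m=((hsv[:,:,2]>85)).astype(np.uint8)*255
m2=np.zeros_like(m);m2[145:212,250:372]=m[145:212,250:372]
m2=cv2.morphologyEx(m2,cv2.MORPH_OPEN,np.ones((3,3)))
c=max(cv2.contours(m2) if 0 else cv2.findContours(m2,0,2)[0],key=cv2.contourArea)
r=cv2.minAreaRect(c);print(r)
print(cv2.approxPolyDP(cv2.convexHull(c),3,True)[:,0])
for p in cv2.boxPoints(r):print(p,onz(C,*p,0.06).round(4))
cr=cv2.resize(im[145:212,250:372],None,fx=6.5,fy=6.5,interpolation=2);cv2.imwrite("pics/c1.png",cr)
S=cv2.imread("pics/side0.png")[165:285,240:345];cv2.imwrite("pics/c2.png",cv2.resize(S,None,fx=5,fy=5,interpolation=2))
E
```

```text
((310.04974365234375, 177.82212829589844), (99.56818389892578, 44.634578704833984), 2.815556764602661)
[[263 154]
 [359 159]
 [358 199]
 [263 196]]
[259.2295  197.66702] [0.5068 0.2648 0.06  ]
[261.422   153.08633] [0.6486 0.2643 0.06  ]
[360.87    157.97723] [ 0.6372 -0.0454  0.06  ]
[358.6775  202.55792] [ 0.4958 -0.0372  0.06  ]
```

View pics/c1.png

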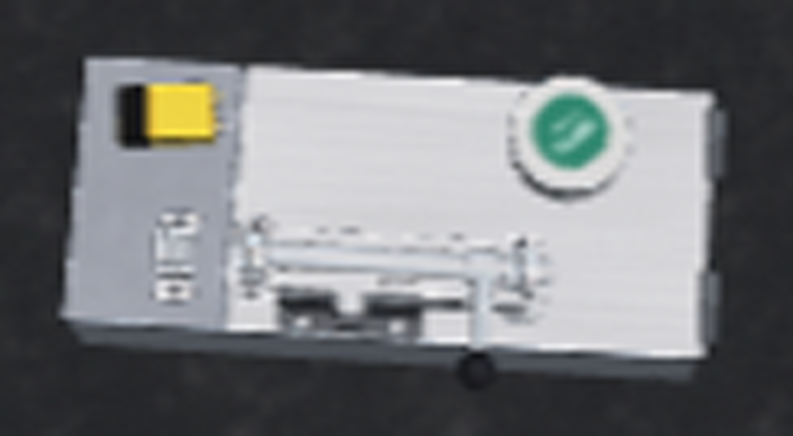

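View pics/c2.png

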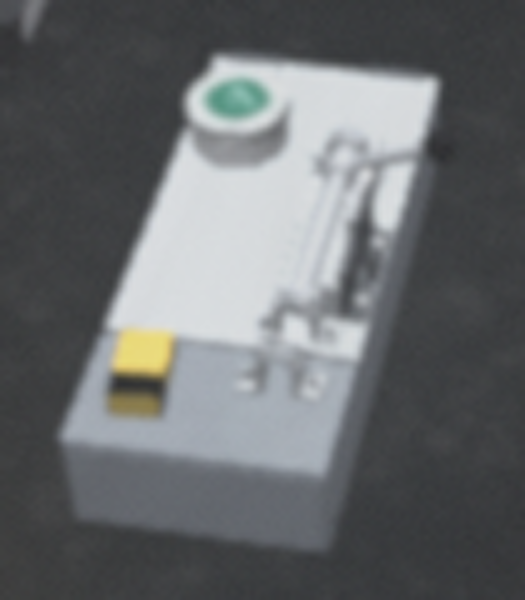

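The crop shows top-face corners at (87,57), (713,93), (705,357), (63,320), knob at (478,371), and the fork's jaws at about x 280–340 and 365–425. In the side crop the knob is at (440,148) and top corners are at (212,57), (440,77), (325,472), (60,436).

```bash
python3 - <<'E'
from h import *
T,S=cam("top"),cam("side")
t=lambda u,v:((u+.5)/6.5+249.5,(v+.5)/6.5+144.5)
s=lambda u,v:((u+.5)/5+239.5,(v+.5)/5+164.5)
tp=[t(87,57),t(713,93),t(705,357),t(63,320)];sp=[s(60,436),s(212,57),s(440,77),s(325,472)]
W=[];
for a,b in zip(tp,sp):
    p=onz(T,*a,.06);q=onz(S,*b,.06);print(p.round(4),q.round(4),tri(T,a,S,b));W.append((p,q))
loc=np.array([[65,150],[65,-150],[-65,-150],[-65,150]])/1000
for k in (0,1,2):
    P=np.array([w[k][:2] if k<2 else (w[0]+w[1])[:2]/2 for w in W])
    c=P.mean(0);A=(P-c);th=np.arctan2((loc[:,0]*A[:,1]-loc[:,1]*A[:,0]).sum(),(loc*A).sum());R=np.array([[np.cos(th),-np.sin(th)],[np.sin(th),np.cos(th)]])
    print("centre",c.round(4),"yaw",np.degrees(th).round(2),"res",((P-c-loc@R.T)*1000).round(1).tolist())
print("knob",tri(T,t(478,371),S,s(440,148)))
print("fork",onz(T,*t(352,300),.092))
E
```

```text
[0.6478 0.2595 0.06  ] [0.6498 0.2542 0.06  ] (array([0.64712422, 0.25879364, 0.06502498]), np.float64(0.0018111736966618184))
[ 0.6342 -0.0403  0.06  ] [ 0.637  -0.0422  0.06  ] (array([ 0.63520238, -0.04023623,  0.06122163]), np.float64(0.002660375060267713))
[ 0.5053 -0.0354  0.06  ] [ 0.5044 -0.0392  0.06  ] (array([ 0.5041526 , -0.0349648 ,  0.06351098]), np.float64(0.0007782563379636756))
[0.5188 0.2652 0.06  ] [0.5199 0.2611 0.06  ] (array([0.51852665, 0.26463158, 0.06396   ]), np.float64(0.0012102618469047748))
centre [0.5765 0.1123] yaw -2.56 res [[-0.3, 0.3], [-0.6, 0.1], [0.4, -0.7], [0.5, 0.2]]
centre [0.5778 0.1085] yaw -2.63 res [[0.2, -1.1], [1.2, 2.1], [-1.6, -0.8], [0.2, -0.2]]
centre [0.5771 0.1104] yaw -2.59 res [[-0.0, -0.4], [0.3, 1.1], [-0.6, -0.7], [0.3, 0.0]]
knob (array([0.48916963, 0.07137449, 0.10225845]), np.float64(0.000845498690949684))
fork [0.52298474 0.12901139 0.092     ]
```

The box is centred at about (0.577, 0.111), yaw −2.6°; the fit residuals are 1 mm. The knob triangulates to (0.489, 0.071), against (0.486, 0.070) predicted, so I'm moving above it.

Call:
move_arm --pt "0.11 0.2 0.03 0 0 0.03" --pt "0.22 0.4 0.06 0 0 0.06" --pt "0.33 0.6 0.09 0 0 0.09" --pt "0.44 0.8 0.12 0 0 0.12" --pt "0.55 0.99 0.15 0 0 0.148" --hand 0 --grip_force 20

```text
t: 0.72
eef_pos: [0.2659, -0.3019, 0.2753]
tool_rot: [-0.0, 0.815, 0.58, 0.0]
contact_force: [-0.9, -0.6, 0.5]
width: 0.0431
gripper_force: 0.0
```

Call:
move_arm --pt "0.11 0.2 0 0 0 0.03" --pt "0.22 0.4 0 0 0 0.06" --pt "0.33 0.6 0 0 0 0.09" --pt "0.44 0.8 0 0 0 0.12" --pt "0.55 0.99 0 0 0 0.148"

```text
t: 1.35
eef_pos: [0.3759, -0.1039, 0.2752]
tool_rot: [-0.0, 0.468, 0.884, -0.0]
contact_force: [1.5, 0.3, 0.0]
width: 0.0425
gripper_force: 0.0
```

Call:
move_arm --pt "0.11 0.2 0 0 0 0.03" --pt "0.22 0.4 0 0 0 0.06" --pt "0.33 0.6 0 0 0 0.09" --pt "0.44 0.8 0 0 0 0.12" --pt "0.5 0.97 0 0 0 0.149" --pt "0.5 0.97 0 0 0 0.149" --pt "0.5 0.97 0 0 0 0.149"

```text
t: 2.22
eef_pos: [0.4751, 0.0883, 0.275]
tool_rot: [-0.0, 0.023, 1.0, -0.0]
contact_force: [0.1, 0.9, -0.9]
width: 0.0429
gripper_force: 0.0
```

```bash
python3 - <<'E'
from h import *
import pickle
o=manip.get_obs();print({k:o[k] for k in("t","q","eef_pos","tool_rot","contact_force","width")})
ci=manip.camera_info("wrist");im=manip.capture("wrist");cv2.imwrite("pics/w1.png",im[:,:,::-1]);pickle.dump(ci,open("w1.pkl","wb"));print(ci)
C=cam("",ci);print("knob",proj(C,[.487,.071,.09]),"fork",proj(C,[.523,.129,.092]))
E
```

```text
{'t': 2.225, 'q': array([ 3.25474831e-02,  1.96293461e-01, -1.99746620e-01,  1.17570135e+00,
       -3.07667034e-04,  7.87794723e-02]), 'eef_pos': array([0.47511529, 0.08831247, 0.27499089]), 'tool_rot': array([-4.63261586e-04,  2.31138605e-02,  9.99732716e-01, -1.79885545e-04]), 'contact_force': array([ 0.14916522,  0.90721574, -0.90617342]), 'width': 0.042898762549738324}
{'vfov': 63.69429215691486, 'cx': 319.66861623605206, 'cy': 194.53295635256302, 'rvec': array([-2.10982878, -2.01503391, -0.29209935]), 'tvec': array([-0.10981227, -0.49641379,  0.27454528])}
knob [303.33210066 187.05534662] fork [361.24545179 218.60153281]
```

View pics/w1.png

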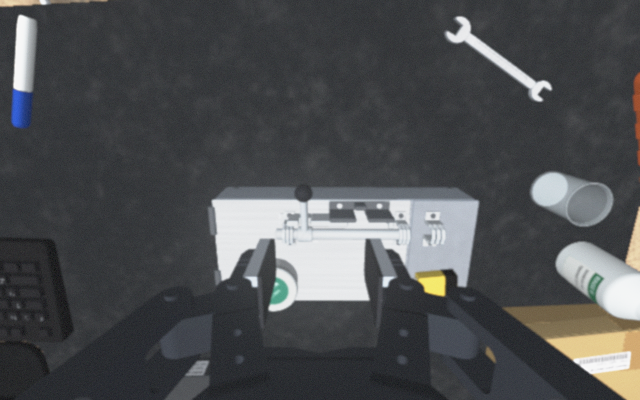

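The wrist view shows the knob at about (304,193), the bolt along row 234, and the fork as two dark jaws near (342,214) and (380,214), with the notch near (361,213).

```bash
python3 - <<'E'
from h import *
import pickle
C=cam("",pickle.load(open("w1.pkl","rb")));im=cv2.imread("pics/w1.png")
g=cv2.cvtColor(im,cv2.COLOR_BGR2GRAY)
cv2.imwrite("pics/c3.png",cv2.resize(im[180:250,270:450],None,fx=4.4,fy=4.4,interpolation=2))
m=(g[180:205,290:320]<40).astype(np.uint8)
for r in range(180,206,2):print(r,g[r,290:320].tolist())
for r in (208,210,212,214,216,218,220):print(r,g[r,326:400:1].tolist())
p=onz(C,304,193,.089);print(p)
print("bolt axis pts",[onz(C,u,v,.078).round(4) for u,v in((320,234.5),(390,235))])
# corners of top: front edge
E
```

```text
180 [69, 71, 66, 70, 69, 70, 73, 69, 69, 67, 68, 64, 66, 67, 69, 69, 70, 68, 72, 69, 72, 70, 73, 72, 70, 70, 68, 72, 73, 69]
182 [73, 69, 71, 66, 73, 69, 71, 72, 73, 71, 69, 72, 71, 69, 68, 68, 68, 68, 70, 71, 68, 72, 72, 69, 67, 69, 70, 72, 74, 75]
184 [66, 68, 70, 72, 75, 73, 68, 73, 71, 68, 64, 59, 62, 60, 63, 64, 62, 68, 71, 69, 75, 71, 73, 71, 73, 71, 73, 73, 71, 70]
186 [78, 80, 82, 82, 80, 79, 72, 68, 62, 61, 57, 62, 59, 60, 61, 59, 56, 49, 58, 65, 65, 76, 76, 80, 78, 77, 78, 79, 78, 78]
188 [107, 100, 104, 104, 102, 87, 73, 61, 60, 62, 62, 62, 63, 65, 61, 61, 59, 55, 54, 60, 68, 89, 97, 106, 103, 104, 103, 103, 101, 106]
190 [110, 107, 105, 106, 94, 76, 66, 67, 63, 65, 64, 69, 67, 65, 66, 62, 63, 57, 63, 59, 57, 74, 94, 103, 104, 109, 105, 105, 104, 108]
192 [108, 114, 112, 103, 86, 73, 65, 68, 73, 69, 74, 73, 73, 68, 66, 65, 63, 62, 57, 59, 59, 65, 83, 100, 108, 109, 112, 110, 110, 109]
194 [110, 110, 108, 109, 88, 77, 68, 66, 69, 71, 73, 75, 70, 69, 72, 68, 68, 68, 61, 61, 57, 67, 87, 103, 108, 111, 109, 108, 110, 111]
196 [111, 109, 111, 108, 95, 83, 69, 68, 71, 71, 71, 74
[... 2505 characters left out ...]
95, 103, 134, 192, 224, 230, 231, 231, 231, 230, 230, 231, 225, 200, 147, 106, 98, 94, 95, 96, 96, 97, 98, 96, 95, 97, 99, 97, 96, 93, 96, 94, 98, 96, 96, 96, 92, 94, 92, 94, 116, 167, 218, 229, 227, 220, 202]
220 [165, 165, 159, 144, 133, 125, 120, 124, 124, 122, 125, 125, 124, 125, 129, 125, 124, 125, 125, 123, 123, 125, 127, 126, 123, 126, 125, 123, 124, 138, 180, 220, 230, 230, 231, 232, 231, 231, 232, 232, 226, 198, 154, 126, 124, 124, 122, 122, 121, 119, 123, 120, 126, 124, 122, 123, 121, 123, 124, 127, 122, 118, 123, 121, 124, 119, 122, 118, 139, 168, 172, 167, 165, 160]
[0.49357938 0.07123425 0.089     ]
bolt axis pts [array([0.545 , 0.0852, 0.078 ]), array([0.5491, 0.162 , 0.078 ])]
```

View pics/c3.png

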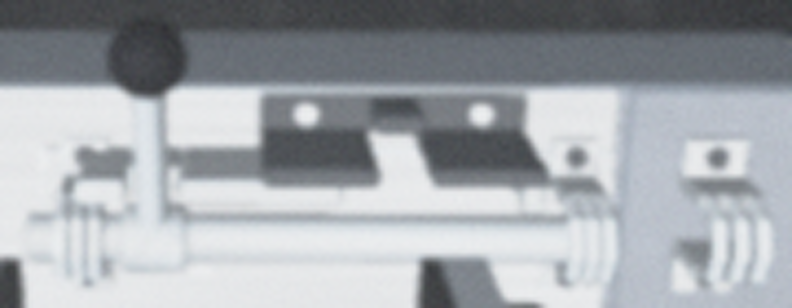

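The crop shows the knob at (147,55), the stem at x≈149, and the fork notch between the jaws' top edges at image columns 355.5 and 367.2, row 219. The knob looks higher than a floor angle of 1.4 would give, so I'm checking the handle angle across the views.

```bash
python3 - <<'E'
from h import *
import pickle
W=cam("",pickle.load(open("w1.pkl","rb")));T=cam("top");S=cam("side")
print("cam pos",ray(W,0,0)[0])
t=((478.5)/6.5+249.5,(371.5)/6.5+144.5);s=((440.5)/5+239.5,(148.5)/5+164.5);w=(303.3,192.6)
for n,a,b in(("TW",(T,t),(W,w)),("SW",(S,s),(W,w)),("TS",(T,t),(S,s))):print(n,tri(*a,*b))
# box-frame
def loc(p,c=np.array([.577,.111]),th=np.radians(-2.6)):
    d=p[:2]-c;R=np.array([[np.cos(th),-np.sin(th)],[np.sin(th),np.cos(th)]]);return (R.T@d*1000).round(1)
for z in(.088,.095,.102):print(z,"W",loc(onz(W,*w,z)),"T",loc(onz(T,*t,z)),"S",loc(onz(S,*s,z)))
nt=onz(W,361.4,219,.0924);print("notch",loc(nt),"stem",loc(onz(W,303.9,214,.085)), "jaw ends",loc(onz(W,329.5,219,.0924)),loc(onz(W,393.5,219,.0924)))
print("front corners W",[loc(onz(W,u,v,.06)) for u,v in((217,199),(476,201),(217,299))])
E
```

```text
cam pos [0.40220272 0.09182639 0.40455084]
TW (array([0.48793275, 0.07160374, 0.10672629]), np.float64(0.0003191231915830964))
SW (array([0.48943391, 0.07142597, 0.10234036]), np.float64(0.00030096766107962216))
TS (array([0.48916963, 0.07137449, 0.10225845]), np.float64(0.000845498690949684))
0.088 W [-81.7 -44.3] T [-83.5 -43.7] S [-82.5 -60.1]
0.095 W [-83.7 -43.9] T [-84.9 -43.6] S [-84. -52.]
0.102 W [-85.7 -43.5] T [-86.3 -43.6] S [-85.5 -44. ]
notch [-54.5  15.7] stem [-57.3 -44.2] jaw ends [-54.5 -17.4] [-54.5  48.9]
front corners W [array([ -66.1, -142.7]), array([-63.6, 147.9]), array([  63.4, -154.6])]
```

All three views agree on the knob at (0.489, 0.0714, 0.102), so the handle is at about 1.16 rad. The fork notch estimate is a slide of about 60 mm. I'm descending on the knob and pinching it gently.

Call:
move_arm --pt "0.069 -0.085 -0.2 0 0 0" --pt "0.069 -0.085 -0.45 0 0 0" --pt "0.069 -0.085 -0.7 0 0 0" --pt "0.069 -0.085 -0.82 0 0 0" --pt "0.069 -0.085 -0.9 0 0 0" --pt "0.069 -0.085 -0.9 0 0 0" --pt "0.069 -0.085 -0.9 0 0 0"

```text
t: 3.15
eef_pos: [0.4897, 0.071, 0.0961]
tool_rot: [0.0, 0.023, 1.0, -0.0]
contact_force: [-0.4, -0.7, -0.7]
width: 0.0426
gripper_force: 0.0
```

```bash
python3 - <<'E'
from h import *
o=manip.get_obs();print({k:o[k] for k in("eef_pos","contact_force","width")})
im=cv2.cvtColor(manip.capture("wrist"),4);cv2.imwrite("pics/w2.png",im);print(proj(cam("wrist"),[.489,.0714,.101]))
E
```

```text
{'eef_pos': array([0.48971762, 0.07102686, 0.09609678]), 'contact_force': array([-0.44001177, -0.69364258, -0.70375993]), 'width': 0.04263389970956875}
[320.07639377 271.50274597]
```

View pics/w2.png

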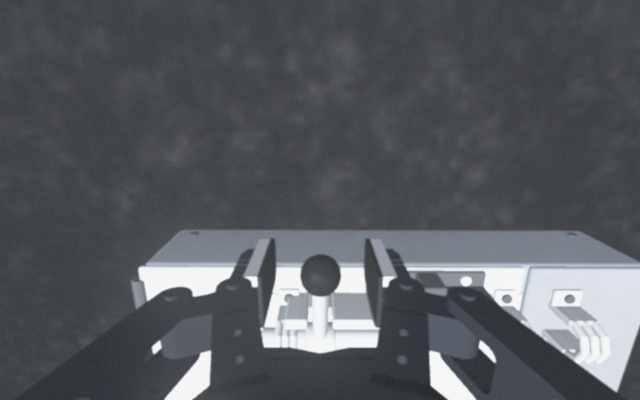

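The knob at (320,275) sits centred between the pads, within 2 mm of the prediction. I'm closing on it.

Call:
move_arm --pt "0 0 0 0 0 0" --pt "0 0 0 0 0 0" --pt "0 0 0 0 0 0" --pt "0 0 0 0 0 0" --pt "0 0 0 0 0 0" --pt "0 0 0 0 0 0" --hand 1 --grip_force 20

```text
t: 3.95
eef_pos: [0.4894, 0.0715, 0.0953]
tool_rot: [0.0, 0.022, 1.0, -0.0]
contact_force: [0.8, -2.3, 0.7]
width: 0.0163
gripper_force: 19.5
```

Call:
move_arm --pt "0.01 -0.0005 0.021 0 0 0" --pt "0.022 -0.001 0.041 0 0 0" --pt "0.0345 -0.0016 0.0585 0 0 0" --pt "0.048 -0.002 0.0755 0 0 0" --pt "0.048 -0.002 0.0755 0 0 0"

```text
t: 4.58
eef_pos: [0.4989, 0.0712, 0.1106]
tool_rot: [-0.0, 0.022, 1.0, -0.0]
contact_force: [-0.6, -2.7, 0.3]
width: 0.0164
gripper_force: 19.7
```

Call:
move_arm --pt "0.015 -0.0007 0.016 0 0 0" --pt "0.031 -0.0015 0.0305 0 0 0" --pt "0.048 -0.002 0.044 0 0 0" --pt "0.0665 -0.003 0.056 0 0 0" --pt "0.079 -0.004 0.063 0 0 0" --pt "0.079 -0.004 0.063 0 0 0"

```text
t: 5.32
eef_pos: [0.5151, 0.0704, 0.1233]
tool_rot: [0.0, 0.022, 1.0, 0.0]
contact_force: [-3.5, -1.1, 3.1]
width: 0.0163
gripper_force: 19.7
```

Call:
move_arm --pt "0.0005 0.01 0 0 0 0" --pt "0.0018 0.04 0 0 0 0" --pt "0.0032 0.07 0 0 0 0" --pt "0.0046 0.1 0 0 0 0" --pt "0.006 0.13 0 0 0 0" --pt "0.0068 0.15 0 0 0 0" --pt "0.0068 0.15 0 0 0 0"

```text
t: 6.2
eef_pos: [0.5161, 0.1011, 0.123]
tool_rot: [0.0, 0.022, 1.0, 0.0]
contact_force: [-1.8, 0.5, 1.6]
width: 0.016
gripper_force: 19.6
```

Call:
move_arm --pt "0.0014 0.03 0 0 0 0" --pt "0.0028 0.06 0 0 0 0" --pt "0.0042 0.09 0 0 0 0" --pt "0.0056 0.12 0 0 0 0" --pt "0.0066 0.145 0 0 0 0" --pt "0.0068 0.15 0 0 0 0" --pt "0.0068 0.15 0 0 0 0"

```text
t: 7.08
eef_pos: [0.5175, 0.1307, 0.123]
tool_rot: [0.0, 0.022, 1.0, 0.0]
contact_force: [-2.2, -0.2, -0.2]
width: 0.0159
gripper_force: 19.6
```

```bash
python3 - <<'E'
from h import *
import pickle
o=manip.get_obs();print({k:o[k] for k in("t","eef_pos","contact_force","width")})
ci=manip.camera_info("wrist");im=cv2.cvtColor(manip.capture("wrist"),4);cv2.imwrite("pics/w3.png",im);pickle.dump(ci,open("w3.pkl","wb"))
C=cam("",ci);print(proj(C,o["eef_pos"]+[0,0,.005]))
for n in("top","side"):cv2.imwrite(f"pics/{n}3.png",cv2.cvtColor(manip.capture(n),4))
E
```

```text
{'t': 7.075, 'eef_pos': array([0.51750325, 0.13066458, 0.12297163]), 'contact_force': array([-2.19031667, -0.15562073, -0.16318048]), 'width': 0.01585292863362915}
[319.59314136 273.64607696]
```

View pics/w3.png

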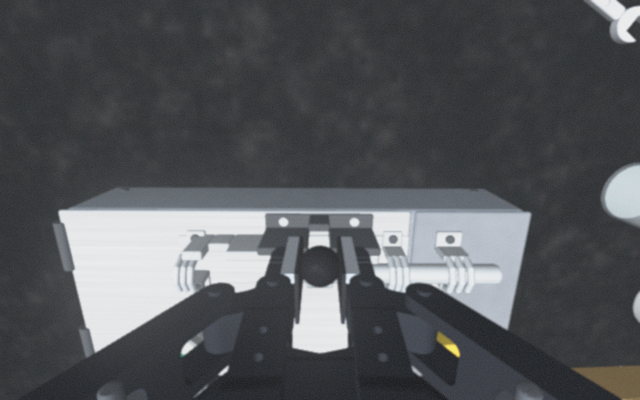

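The knob at (320,266) is held, the bolt's end at (500,272) is through the last strap, and the notch in the flange (columns ~308–330) lines up with the knob. I'm lowering gently and watching the force.

Call:
move_arm --pt "-0.012 0.0005 -0.007 0 0 0" --pt "-0.0245 0.001 -0.015 0 0 0" --pt "-0.036 0.0016 -0.0235 0 0 0" --pt "-0.048 0.002 -0.0325 0 0 0" --pt "-0.0565 0.0025 -0.04 0 0 0" --pt "-0.065 0.003 -0.0485 0 0 0" --pt "-0.065 0.003 -0.0485 0 0 0"

```text
t: 8.1
eef_pos: [0.5059, 0.1311, 0.1135]
tool_rot: [0.001, 0.022, 1.0, 0.0]
contact_force: [6.7, 2.0, -7.3]
width: 0.0164
gripper_force: 19.6
```

Resistance is purely radial (my arc is about 1–2 mm wide), with nothing tangential. I'm correcting the arc centre and going on in small steps past the jaws' contact angle.

Call:
move_arm --pt "0.004 0 -0.0005 0 0 0" --pt "0 0 -0.004 0 0 0" --pt "-0.0035 0 -0.0085 0 0 0" --pt "-0.0075 0.0003 -0.0125 0 0 0" --pt "-0.0115 0.0005 -0.017 0 0 0" --pt "-0.0115 0.0005 -0.017 0 0 0"

```text
t: 8.85
eef_pos: [0.5033, 0.1312, 0.1102]
tool_rot: [0.001, 0.022, 1.0, 0.0]
contact_force: [6.2, 1.1, -2.4]
width: 0.0162
gripper_force: 19.7
```

Call:
move_arm --pt "-0.001 0 -0.005 0 0 0" --pt "-0.005 0 -0.011 0 0 0" --pt "-0.0095 0.0003 -0.017 0 0 0" --pt "-0.014 0.0005 -0.023 0 0 0" --pt "-0.014 0.0005 -0.023 0 0 0"

```text
t: 9.48
eef_pos: [0.4992, 0.1312, 0.1052]
tool_rot: [-0.0, 0.022, 1.0, 0.0]
contact_force: [4.6, 1.8, -0.9]
width: 0.0163
gripper_force: 19.9
```

```bash
cat > k.py <<'E'
from h import *
o=manip.get_obs();C=cam("wrist");im=cv2.cvtColor(manip.capture("wrist"),4)
r=cv2.imread("pics/w3.png")[245:288,298:342]
m=cv2.matchTemplate(im[225:310,285:355],r,cv2.TM_CCOEFF_NORMED);_,v,_,l=cv2.minMaxLoc(m)
print(o["t"],o["eef_pos"].round(4),o["contact_force"].round(1),"match",round(v,2),"knob shift px",l[0]+285-298,l[1]+225-245)
E
python3 k.py; python3 - <<'E'
from h import *
r=cv2.imread("pics/w3.png")[245:288,298:342];a=cv2.imread("pics/w2.png")
E
```

```text
9.475 [0.4992 0.1312 0.1052] [ 4.6  1.8 -0.9] match 0.6 knob shift px 0 2
```

Call:
move_arm --pt "-0.0055 0.0002 -0.012 0 0 0" --pt "-0.013 0.0005 -0.024 0 0 0" --pt "-0.02 0.001 -0.037 0 0 0" --pt "-0.026 0.001 -0.05 0 0 0" --pt "-0.026 0.001 -0.05 0 0 0"

```text
t: 10.15
eef_pos: [0.4937, 0.1314, 0.095]
tool_rot: [-0.0, 0.022, 1.0, -0.0]
contact_force: [1.3, 2.2, 0.8]
width: 0.0166
gripper_force: 20.1
```

Call:
move_arm --pt "-0.006 0.0002 -0.0135 0 0 0" --pt "-0.0105 0.0005 -0.027 0 0 0" --pt "-0.015 0.0005 -0.041 0 0 0" --pt "-0.0185 0.001 -0.055 0 0 0" --pt "-0.0185 0.001 -0.055 0 0 0"

```text
t: 10.78
eef_pos: [0.4903, 0.1315, 0.084]
tool_rot: [-0.0, 0.022, 1.0, -0.0]
contact_force: [0.6, 1.6, 1.3]
width: 0.0163
gripper_force: 20.3
```

```bash
python3 k.py
```

```text
10.775 [0.4903 0.1315 0.084 ] [0.6 1.6 1.3] match 0.83 knob shift px 0 5
```

Call:
move_arm --pt "-0.0015 0 -0.006 0 0 0" --pt "-0.002 0 -0.01 0 0 0" --pt "-0.003 0 -0.014 0 0 0" --pt "-0.003 0 -0.014 0 0 0"

```text
t: 11.32
eef_pos: [0.49, 0.1316, 0.0817]
tool_rot: [0.0, 0.022, 1.0, -0.0]
contact_force: [-0.3, 1.8, 6.1]
width: 0.0165
gripper_force: 20.6
```

Call:
move_arm --pt "0 0 -0.003 0 0 0" --pt "0 0 -0.006 0 0 0" --pt "0 0 -0.006 0 0 0"

```text
t: 11.7
eef_pos: [0.4899, 0.1316, 0.0809]
tool_rot: [0.0, 0.022, 1.0, 0.0]
contact_force: [-2.5, 1.2, 11.2]
width: 0.0163
gripper_force: 20.9
```

```bash
python3 k.py
```

```text
11.7 [0.4899 0.1316 0.0809] [-2.5  1.2 11.2] match 0.8 knob shift px 0 5
```

The floor of the notch is reached: 11 N at 1 mm past first contact. I'm relieving the load, opening and retreating.

Call:
move_arm --pt "0 0 0.004 0 0 0" --pt "0 0 0.007 0 0 0" --pt "0 0 0.007 0 0 0"

```text
t: 12.12
eef_pos: [0.49, 0.1316, 0.0818]
tool_rot: [0.0, 0.022, 1.0, 0.0]
contact_force: [0.7, 1.1, 4.2]
width: 0.0162
gripper_force: 20.6
```

Call:
move_arm --pt "0 0 0 0 0 0" --pt "0 0 0 0 0 0" --pt "0 0 0 0 0 0" --pt "0 0 0 0 0 0" --hand 0

```text
t: 12.62
eef_pos: [0.4898, 0.1315, 0.0816]
tool_rot: [-0.0, 0.022, 1.0, -0.0]
contact_force: [0.1, 0.1, 0.0]
width: 0.0423
gripper_force: 0.0
```

Call:
move_arm --pt "0 0 0.1 0 0 0" --pt "-0.05 0 0.3 0 0 0" --pt "-0.07 -0.1 0.6 0 0 0" --pt "-0.07 -0.2 0.97 0 0 0" --pt "-0.07 -0.2 0.97 0 0 0" --pt "-0.07 -0.2 0.97 0 0 0"

```text
t: 13.38
eef_pos: [0.4763, 0.0914, 0.276]
tool_rot: [0.001, 0.023, 1.0, 0.0]
contact_force: [0.0, 0.0, -0.1]
width: 0.0429
gripper_force: 0.0
```

```bash
python3 - <<'E'
from h import *
o=manip.get_obs();print({k:o[k] for k in("t","eef_pos","contact_force","width")})
C=cam("wrist");im=cv2.cvtColor(manip.capture("wrist"),4);cv2.imwrite("pics/w5.png",im)
for h in(1.2,1.3,1.4):
  th=np.radians(-2.6);l=np.array([-.032-.058*np.sin(h),.0149]);p=[.577+l[0]*np.cos(th)-l[1]*np.sin(th),.111+l[0]*np.sin(th)+l[1]*np.cos(th),.078+.058*np.cos(h)];print(h,np.round(p,4),proj(C,p))
cv2.imwrite("pics/c5.png",cv2.resize(im[150:300,200:500],None,fx=2.6,fy=2.6,interpolation=2))
E
```

```text
{'t': 13.375, 'eef_pos': array([0.47626653, 0.09144565, 0.27599216]), 'contact_force': array([ 0.04152338,  0.02643795, -0.14518467]), 'width': 0.042869342116939366}
1.2 [0.4917 0.1298 0.099 ] [359.19899354 189.78509712]
1.3 [0.4899 0.1299 0.0935] [358.6221195  186.53524933]
1.4 [0.4886 0.1299 0.0879] [358.02580169 183.87096391]
```

View pics/c5.png

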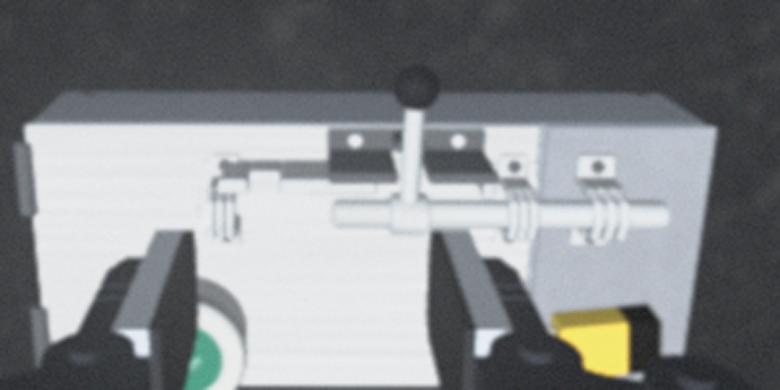

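The knob at full-image (360,183.5) matches the prediction for a handle angle of 1.4 rad (358,183.9). The stem lies between the jaws, the bolt is through the last strap, and the tin and battery in view look undisturbed.

```bash
python3 -c "
from rig import manip
print(manip.job_done())"
```

```text
the job is handed in; nothing more can be done
None
```

The box is bolted and the job handed in: the bolt is slid across about 59 mm, the handle is on the floor of the fork's notch at about 1.4 rad, the arm is clear and touching nothing, and it took about 13 s of the 72 s.

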